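# Wedge the rocking card spinner steady

### The job

The gift-card spinner on the prize table rocks because one of its four base arms has lost its black rubber foot. Lay the orange wedge flat on the table and slide it, thin end first and in line with that bare arm, under the arm's bare end until a light push finds it just snug, so that the spinner stands level and no longer rocks; do not drive it in hard or jack the spinner up. Do not shove the spinner along or tip it, and leave the cup, the book and the pen box where they are.

Things in the scene. Friction and masses are not known exactly. Their poses are not given: they have to be found in the camera images.
- stand: card spinner, loose, 2.3-3.3 kg, 232 mm tall. Four flat steel arms (24 wide, top 22 mm high) cross from a hub (80 dia, 32 high), 158 mm long with feet; card rack 108 mm square from 70 mm up. Origin: on the table under its middle; z up, x along the bare arm. The other arms (+y, -x, -y) stand on black rubber feet 140 mm out. More weight lies at -x: it stands level on these three
- bare_end (a point): point on the table below the bare arm's brass stub (20 mm dia, domed underside, 140 mm from the middle; the arm ends 8 mm farther out). x points outward along the arm, z up. The arm is bent up, differently each time: the stub hangs 5 to 12 mm above the table; this point does not tell how much. The wedge meets it when its thin end is 25 to 95 mm past this point: feel for it
- wedge: orange plastic wedge with red cross ribs, 80 g, 150 long, 40 wide; thickness rises evenly from 2 mm (thin end) to 18 mm (thick end). Origin: centre of its flat underside; x to the thin end (75 mm off), y across, z up. Lies flat left or right of the spinner. Once it meets the stub, the push it takes grows by 1 to 2 N per mm: a push of 5 to 8 N is snug, above 10 N is driven in too hard
- pen_box: navy gift box with red ribbon, 150 x 50 x 22 mm, lying flat, loose; origin: centre of its underside; leave alone
- cup: white coffee cup on a saucer (134 mm across, cup 66 mm high; one piece), loose; origin: centre of its underside; leave alone
- book: blue hardback lying flat, 130 x 190 x 28 mm, loose; origin: centre of its underside; leave alone
Mind the look-alikes: they are no part of the job. Of the things that look like the wedge, take the one that is nearest to the robot's base at the start.

How it is judged:
On the way:
1. the wedge lies flat on the table with its thin end under the bare arm's end (x of bare_end in the frame of wedge between -0.06 and 0.07 m and y of bare_end in the frame of wedge between -0.016 and 0.016 m and height (world z) of wedge below 0.006 m), for 0.1 s.
At the end, for the whole second after the job is handed in: The wedge lies flat under the bare arm's stub (within 16 mm of its middle line, in line with the arm within 17 degrees, thin end inward) and carries 0.8 to 10 N of the spinner; the spinner is upright within 0.0035 rad (a foot lifted 1 mm at most); both are at rest (contact force between wedge and stand between 0.8 and 10 N and angle between stand's own z axis and vertical below 0.0035 rad and x of bare_end in the frame of wedge between -0.06 and 0.055 m and y of bare_end in the frame of wedge between -0.016 and 0.016 m and angle between the x axis of wedge and the x axis of stand, either way round below 0.3 rad and height (world z) of wedge below 0.003 m and angle between wedge's own z axis and vertical below 0.03 rad and linear speed of each of wedge, stand below 0.01 m/s); the robot touches nothing.
It fails at once if the spinner is shoved along by more than 20 mm (distance of stand from where it was at the start of the episode above 0.02 m or distance of bare_end from where it was at the start of the episode above 0.03 m).
It fails at once if the spinner is tipped (angle between stand's own z axis and vertical above 0.08 rad).
It fails at once if the cup, the book or the pen box is pushed away (distance of any of cup, book, pen_box from where it was at the start of the episode above 0.02 m).
It also fails if it takes over 72 s, if anything falls off the work surface, if the arm or the gripper's body presses on something with over 40 N, if the wrist force passes 120 N, or if a joint passes its speed limit or range.

### The arm

A 7-joint arm with a two-finger parallel gripper is mounted at the origin on the work surface. World frame = base frame: x ahead of the robot, y to its left, z up, the work surface at z = 0. Lengths are in m, angles in rad, forces in N, time in s.
With the tool pointing down it reaches from about 0.425 to 0.95 m from the base axis. Payload 16.7 kg.
Tool frame: the origin (TCP) lies on the centre line of the jaws, within the pads' length; the fingertips stand 22 mm ahead of it and the grasp point (between the pads) lies 3 mm ahead of it; z points along the fingers, y is the direction in which the jaws open and shut (so a half turn about z gives the same grasp; the last joint's range is limited). The gripper opens to 94 mm and grips with 3 to 60 N. Pads are 16 mm wide; open, the fingers measure 119 mm over their backs; the gripper's body (75 mm by 177 mm) begins 78 mm behind the grasp point.
Start: joints at [-1.494, 0.426, 0.074, 1.606, -0.034, 1.111, -0.067], TCP at [0.152, 0.658, 0.227] pointing down, gripper open.
Joint ranges: [-2.85, 2.85], [-0.5, 2.14], [-1.23, 1.37], [0.21, 2.46], [-1.02, 4.16], [0.16, 2.05], [-2.73, 2.73]. Speed limits (rad/s): [1.89, 1.89, 2.39, 2.39, 3.01, 3.01, 3.01].

### API

Orientations are given as a unit quaternion [w, x, y, z].
In Python, from bench import ctrl gives the robot as it stands.
- The arm moves only by the shell command python3 -m handwheel 'ROWS'. ROWS is a JSON object of lists of equal length, an entry for each row: "delta_pos": the shift along the world's x, y, z in m, a list of three; "rotation": the turn, a rotation vector about the world's x, y, z in degrees, a list of three; "gripper": the finger opening in m, from 0 to 0.094. In form: {"delta_pos": [[tx, ty, tz], ...], "rotation": [[ax, ay, az], ...], "gripper": [gripper, ...]}. A call has 1 to 12 rows; each row shifts and turns the pose as measured when the row begins; what a row does not reach is not made up. A row lasts 1/8 s, in which the tool goes at most 62.5 mm and 10.7 degrees, less where a joint would pass 70% of its speed; a pose out of reach is approached as far as the arm can. A call is refused whole if a number of a shift passes 0.0625 or a number of a turn 10.7, either way. A call with a gripper value outside its range is refused whole. The fingers move at their own pace and stop on an object; the grip force is fixed at half the most. Time passes only in rows, so rows that do not move let the fingers close. It gives the time, the measured TCP pose, the force and the opening at its end, in the units of the state.
- ctrl.read_state(): the state, without advancing time (a new reading comes with each control period).
- ctrl.grab_frame(name): name is "scene" or "top" or "wrist"; returns the picture (420x560x3 uint8, blue, green, red); there is no depth.
- ctrl.camera_model(name): a dict with "fx", "fy", "cx", "cy" (pixels), "origin" and "orientation" of the camera in the world; the wrist camera has in their place "hand_eye" (4x4, takes a point from camera to tool coordinates, whose origin is the TCP and whose axes are the flange's). Camera axes: x right, y down, z forward; pixel columns grow to the right and rows downward; lengths in m; the calibration is good to about 2 mm. A picture is of the moment at which its call begins: read the wrist's pose just before it. camera_model takes no time and is no camera call.
- ctrl.sign_off(): hands the job in, once; it reports no verdict.
The state is a dict: "time": time; "qpos": joint angles; "qd": joint speeds; "joint_torque": joint torques, N m; "ee_pos": TCP position; "tool_rot": TCP orientation; "ft_force": force on the tool from outside, world axes, zero at the start; "moment": the same for the moment, N m; "gripper_width": finger opening in m.
Only numpy, scipy, OpenCV 4.12 (cv2) and the standard library are available. Lean on these libraries where they do the work, as an engineer would, in place of code of your own. Each camera call takes 0.05 s, during which the arm holds its last target.

## Working session

There is one attempt and no reset: what is moved stays moved. The work goes in short steps, Python scripts to look and compute and a shell command to move; the robot and the scene stay as the last step left them, time stands still between calls to the robot, and variables do not carry over. Pictures are saved under pics/ and viewed, and the job is handed in when it is done.

```bash
mkdir -p pics; ls; python3 - <<'E'
from bench import ctrl
import cv2
s=ctrl.read_state()
print({k:s[k] for k in ('time','ee_pos','tool_rot','ft_force','gripper_width')})
for n in ('scene','top','wrist'):
    cv2.imwrite(f'pics/{n}0.png',ctrl.grab_frame(n))
    print(n,ctrl.camera_model(n))
E
```

```text
pics
{'time': 0.0, 'ee_pos': array([0.15172743, 0.65729137, 0.22677006]), 'tool_rot': array([-3.06622619e-05,  1.13208224e-01,  9.93571067e-01, -6.56690831e-04]), 'ft_force': array([0.38397143, 0.13662885, 0.00539682]), 'gripper_width': 0.09374265851367795}
scene {'fx': 525.8885538413394, 'fy': 525.8885538413394, 'cx': 282.46883586085835, 'cy': 213.78299036874415, 'origin': array([ 1.16135128, -0.08248675,  1.05038771]), 'orientation': array([-0.19700526,  0.72997893,  0.63288462, -0.16666356])}
top {'fx': 447.1671814070305, 'fy': 447.1671814070305, 'cx': 279.3021152807277, 'cy': 216.1374984971136, 'origin': array([ 0.38772752, -0.0157942 ,  0.97814191]), 'orientation': array([-0.0802035 ,  0.72437374, -0.68108306,  0.07054036])}
wrist {'fx': 366.64061004693593, 'fy': 366.64061004693593, 'cx': 275.17469379845153, 'cy': 206.5523837686138, 'hand_eye': array([[-8.66494074e-05, -9.70787382e-01, -2.39941351e-01,
         6.74183528e-02],
       [ 9.99999131e-01, -3.99683716e-04,  1.25596765e-03,
         5.82004872e-04],
       [-1.31517820e-03, -2.39941034e-01,  9.70786573e-01,
        -1.57294993e-01],
       [ 0.00000000e+00,  0.00000000e+00,  0.00000000e+00,
         1.00000000e+00]])}
```

View pics/scene0.png

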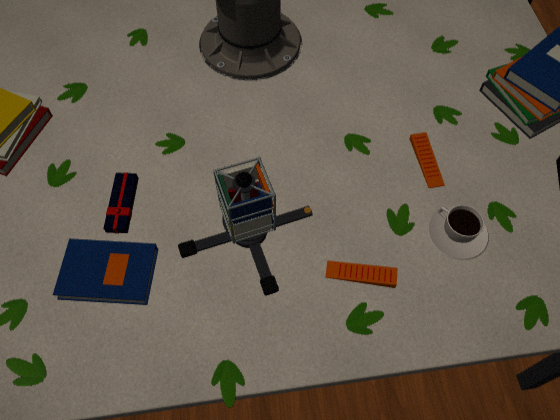

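View pics/top0.png

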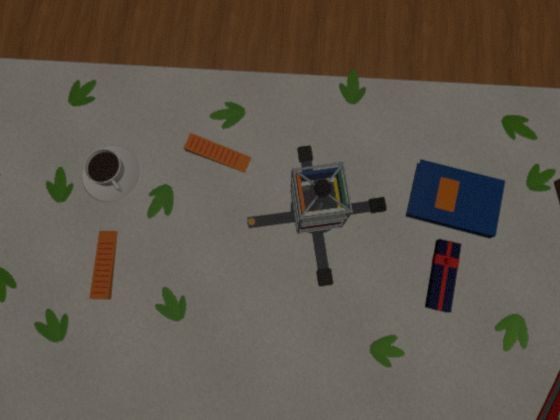

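View pics/wrist0.png

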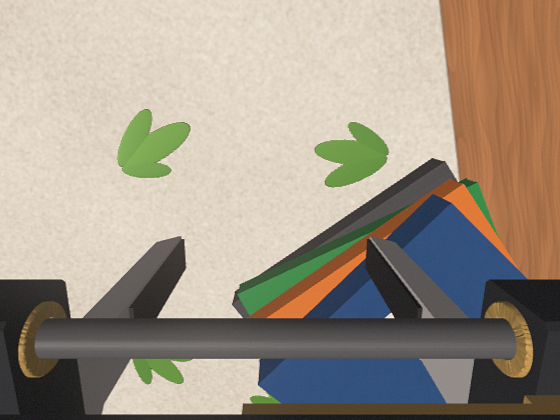

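The bare arm (brass stub at top pixel ~(251,221)) points left in the top view. The two orange candidates are at (103,265) and (217,152). The second image row suggests the first is nearer the base, and I'll measure to confirm.

```bash
cat > h.py <<'E'
import numpy as np, cv2
from scipy.spatial.transform import Rotation as R
from bench import ctrl
def Rq(q): return R.from_quat([q[1],q[2],q[3],q[0]]).as_matrix()
def cam(name,state=None):
    m=ctrl.camera_model(name)
    if name=='wrist':
        T=np.eye(4);T[:3,:3]=Rq(state['tool_rot']);T[:3,3]=state['ee_pos']
        C=T@np.array(m['hand_eye']);return m,C[:3,:3],C[:3,3]
    return m,Rq(m['orientation']),np.array(m['origin'])
def ray(c,uv,z=0.):
    m,Rm,o=c
    d=Rm@np.array([(uv[0]-m['cx'])/m['fx'],(uv[1]-m['cy'])/m['fy'],1.])
    return o+d*(z-o[2])/d[2]
def proj(c,p):
    m,Rm,o=c
    q=Rm.T@(np.array(p)-o);return q[:2]/q[2]*[m['fx'],m['fy']]+[m['cx'],m['cy']]
def tri(c1,u1,c2,u2):
    A=[];b=[]
    for c,u in((c1,u1),(c2,u2)):
        d=ray(c,u,0)-c[2];d/=np.linalg.norm(d);P=np.eye(3)-np.outer(d,d);A.append(P);b.append(P@c[2])
    return np.linalg.lstsq(np.vstack(A),np.hstack(b),rcond=None)[0]
E
python3 - <<'E'
from h import *
np.set_printoptions(precision=4,suppress=True)
for n in('top','scene'):
    im=cv2.imread(f'pics/{n}0.png');c=cam(n)
    hsv=cv2.cvtColor(im,cv2.COLOR_BGR2HSV)
    m=cv2.inRange(hsv,(3,150,80),(16,255,255))
    m=cv2.morphologyEx(m,cv2.MORPH_CLOSE,np.ones((5,5)))
    for k in cv2.findContours(m,cv2.RETR_EXTERNAL,cv2.CHAIN_APPROX_NONE)[0]:
        if cv2.contourArea(k)<250: continue
        r=cv2.minAreaRect(k);b=cv2.boxPoints(r)
        print(n,'area',cv2.contourArea(k),'ctr',r[0]);
        for p in b: print('  ',p,ray(c,p,0.0)[:2],ray(c,p,.01)[:2])
    m=cv2.inRange(hsv,(15,110,90),(30,255,255))
    for k in cv2.findContours(m,cv2.RETR_EXTERNAL,cv2.CHAIN_APPROX_NONE)[0]:
        if cv2.contourArea(k)>10: r=cv2.minAreaRect(k);print('brass?',n,r,ray(c,r[0],.022))
    # close ups
    
im=cv2.imread('pics/top0.png')
a=cv2.resize(im[220:310,70:140],None,fx=5,fy=5,interpolation=cv2.INTER_CUBIC)
b=cv2.resize(im[130:230,170:270],None,fx=4.5,fy=4.5,interpolation=cv2.INTER_CUBIC)
cv2.imwrite('pics/zt.png',np.hstack([a,b]))if a.shape[0]==b.shape[0] else print(a.shape,b.shape)
im=cv2.imread('pics/scene0.png')
cv2.imwrite('pics/zs.png',cv2.resize(im[120:310,170:460],None,fx=2.7,fy=2.7,interpolation=cv2.INTER_CUBIC))
E
```

```text
top area 1204.5 ctr (103.00494384765625, 264.45050048828125)
   [ 89.5247 297.7525] [0.3945 0.4022] [0.3944 0.3979]
   [ 96.3861 229.1386] [0.545  0.4098] [0.5433 0.4055]
   [116.4851 231.1485] [0.5432 0.3643] [0.5416 0.3604]
   [109.6238 299.7624] [0.3929 0.3581] [0.3929 0.3543]
top area 535.0 ctr (446.779541015625, 194.05825805664062)
   [434.3095 207.3145] [ 0.6407 -0.3414] [ 0.6381 -0.338 ]
   [440.6406 176.9252] [ 0.7128 -0.3565] [ 0.7095 -0.353 ]
   [459.2496 180.802 ] [ 0.7062 -0.3984] [ 0.7029 -0.3945]
   [452.9185 211.1914] [ 0.6343 -0.3827] [ 0.6318 -0.379 ]
top area 993.0 ctr (216.74136352539062, 152.3965606689453)
   [183.2414 147.8966] [0.7475 0.2368] [0.7438 0.2342]
   [189.3793 132.5517] [0.7861 0.2265] [0.782  0.2241]
   [250.2414 156.8966] [0.7348 0.0799] [0.7313 0.079 ]
   [244.1034 172.2414] [0.6971 0.0911] [0.6939 0.0901]
top area 2110.5 ctr (532.5, 42.5)
   [513.   0.] [ 1.1846 -0.5423] [ 1.1764 -0.537 ]
   [552.   0.] [ 1.19   -0.6388] [ 1.1818 -0.6325]
   [552.  85.] [ 0.9575 -0.6235] [ 0.9517 -0.6173]
   [513.  85.] [ 0.9521 -0.5312] [ 0.9464 -0.526 ]
top area
[... 4060 characters left out ...]
4.457  184.8394] [0.5396 0.4043] [0.5455 0.3997]
   [427.4967 190.7984] [0.5502 0.3595] [0.5561 0.3553]
scene area 688.5 ctr (521.3463134765625, 93.21998596191406)
   [489.3715  73.9445] [0.2076 0.6326] [0.2167 0.6258]
   [516.8083  56.1613] [0.153  0.7317] [0.1626 0.724 ]
   [553.3212 112.4955] [0.3621 0.7518] [0.3697 0.7438]
   [525.8843 130.2787] [0.4084 0.6589] [0.4156 0.6519]
brass? scene ((307.25, 209.25), (4.949747085571289, 5.656853675842285), 45.0) [0.573  0.0658 0.022 ]
brass? scene ((16.95462989807129, 126.95722198486328), (1.2888725996017456, 49.51765823364258), 43.31531524658203) [ 0.2384 -0.6087  0.022 ]
brass? scene ((15.0, 110.0), (44.0, 30.0), 90.0) [ 0.1816 -0.6193  0.022 ]
```

View pics/zt.png

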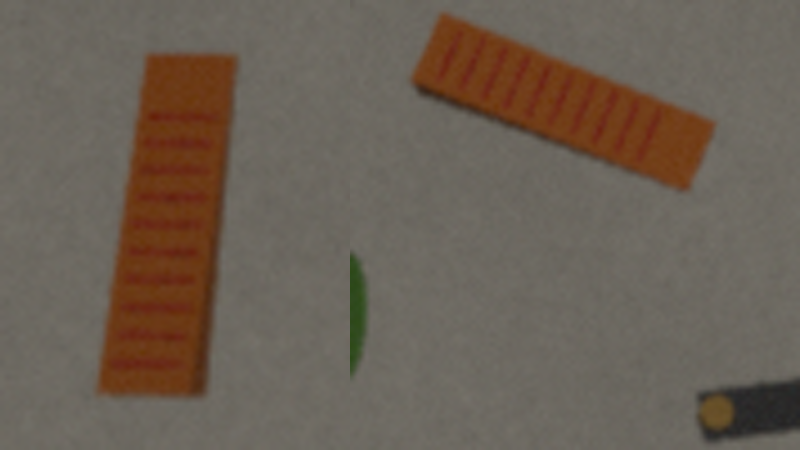

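View pics/zs.png

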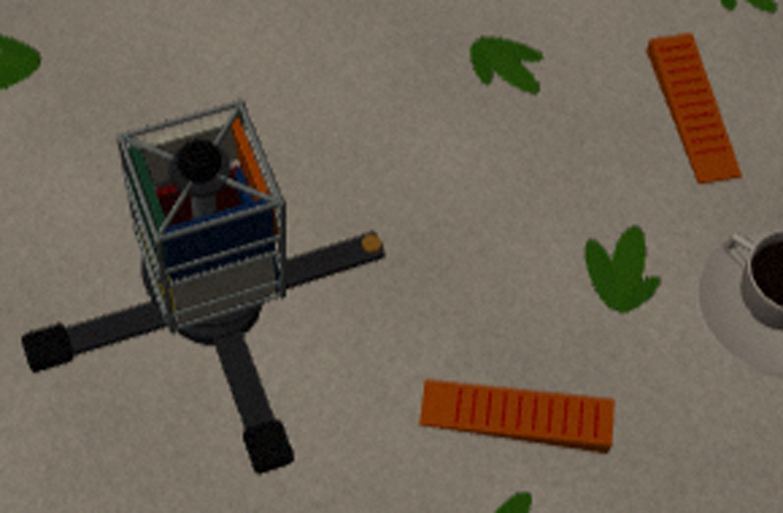

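Wedge A at (0.469, 0.381) is 0.60 m from the base. The look-alike at (0.74, 0.157) is 0.76 m away, so A is the one to take. A's thin end (the unribbed part) points +x. Next I'll measure the stand and its arms.

```bash
python3 - <<'E'
from h import *
np.set_printoptions(precision=4,suppress=True)
t=cam('top');s=cam('scene')
print('stub top',tri(t,(251,221),s,(307.3,210.2)), 'top-ray z=.03',ray(t,(251,221),.03))
# dark foot blobs
for n,c in(('top',t),('scene',s)):
    im=cv2.imread(f'pics/{n}0.png');hsv=cv2.cvtColor(im,cv2.COLOR_BGR2HSV)
    m=cv2.inRange(hsv,(0,0,0),(180,255,26))
    for k in cv2.findContours(m,cv2.RETR_EXTERNAL,cv2.CHAIN_APPROX_NONE)[0]:
        a=cv2.contourArea(k)
        if 60<a<800:
            r=cv2.minAreaRect(k);print(n,a,np.round(r[0],1),np.round(r[1],1),ray(c,r[0],.022))
E
```

```text
stub top [0.5788 0.0645 0.028 ] top-ray z=.03 [0.5784 0.0642 0.03  ]
top 87.5 [430.8 284.7] [ 4.1 43.6] [ 0.4661 -0.3248  0.022 ]
top 149.0 [376.7 204.8] [12.4 14.7] [ 0.6331 -0.208   0.022 ]
top 184.0 [322. 188.] [16. 16.] [ 0.6641 -0.0866  0.022 ]
top 324.0 [102. 166.] [24.1 28.6] [0.6856 0.4092 0.022 ]
scene 238.0 [267.2 280.8] [25.7 14.6] [ 0.7331 -0.0465  0.022 ]
scene 234.5 [203.9 242.7] [13.9 51.9] [ 0.6249 -0.1719  0.022 ]
scene 107.5 [252.1 242.9] [11.4 30.4] [ 0.6401 -0.0677  0.022 ]
scene 169.5 [122.6 223.9] [11.7 17.4] [ 0.5528 -0.3477  0.022 ]
scene 115.5 [109.  223.5] [17. 10.] [ 0.5475 -0.3777  0.022 ]
scene 63.0 [252.1 216.5] [ 3.1 39.8] [ 0.5742 -0.0601  0.022 ]
scene 568.5 [464.  221.5] [30. 25.] [0.6536 0.4087 0.022 ]
scene 357.5 [250.4 207.9] [ 9.5 43.8] [ 0.5514 -0.0613  0.022 ]
scene 335.5 [129.3 191.3] [11.4 36.1] [ 0.4681 -0.3329  0.022 ]
scene 225.0 [115.8 189.9] [ 7.9 34.2] [ 0.46   -0.3639  0.022 ]
scene 328.5 [242.  185.7] [28.2 27.1] [ 0.4891 -0.074   0.022 ]
scene 61.5 [276.9  67.5] [ 9.6 55.2] [0.1261 0.0587 0.022 ]
```

```bash
python3 - <<'E'
from h import *
t=cam('top');a=ray(t,(305.5,154),.024);b=ray(t,(324.5,277),.024);print(a,b,np.linalg.norm(a-b),np.degrees(np.arctan2(*(a-b)[1::-1])),(a+b)/2)
E
python3 -m handwheel '{"delta_pos":[[0.037,-0.0345,-0.003],[0.037,-0.0345,-0.003],[0.037,-0.0345,-0.003],[0.037,-0.0345,-0.003],[0.037,-0.0345,-0.003],[0.037,-0.0345,-0.003],[0.037,-0.0345,-0.003],[0.037,-0.0345,-0.003],[0,0,0]],"rotation":[[0,0,2],[0,0,2],[0,0,2],[0,0,2],[0,0,2],[0,0,2],[0,0,2],[0,0,2],[0,0,0]],"gripper":[0.094,0.094,0.094,0.094,0.094,0.094,0.094,0.094,0.094]}'
```

```text
[ 0.74059838 -0.04609805  0.024     ] [ 0.46826732 -0.10000102  0.024     ] 0.27761436514179194 11.195944238532544 [ 0.60443285 -0.07304954  0.024     ]
time: 1.27
ee_pos: [0.454, 0.3702, 0.2003]
tool_rot: [-0.0, -0.032, 0.999, -0.002]
ft_force: [-0.0, 0.7, 0.9]
gripper_width: 0.0941
```

```bash
python3 - <<'E'
from h import *
np.set_printoptions(precision=4,suppress=True)
s=ctrl.read_state();im=ctrl.grab_frame('wrist');cv2.imwrite('pics/w1.png',im);c=cam('wrist',s)
hsv=cv2.cvtColor(im,cv2.COLOR_BGR2HSV)
m=cv2.inRange(hsv,(0,150,80),(16,255,255));m=cv2.morphologyEx(m,cv2.MORPH_CLOSE,np.ones((5,5)))
k=max(cv2.findContours(m,cv2.RETR_EXTERNAL,cv2.CHAIN_APPROX_NONE)[0],key=cv2.contourArea)
r=cv2.minAreaRect(k);print(r)
for p in cv2.approxPolyDP(k,8,True)[:,0]: print(p,ray(c,p,0.)[:2],ray(c,p,.002)[:2],ray(c,p,.018)[:2])
E
```

```text
((286.5, 201.0), (146.0, 43.0), 90.0)
[266 128] [0.3984 0.3577] [0.3984 0.3577] [0.3979 0.3581]
[265 273] [0.5475 0.3652] [0.5466 0.3652] [0.5394 0.3652]
[301 274] [0.5462 0.403 ] [0.5453 0.4028] [0.5381 0.4012]
[308 129] [0.3968 0.3978] [0.3968 0.3976] [0.3963 0.3962]
```

View pics/w1.png

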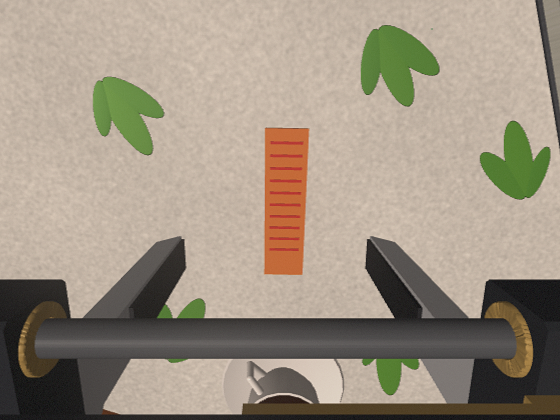

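The wrist view shows wedge A from pixel (286,128) at the thick end to (283,273) at the thin end. That puts its centre at (0.471, 0.381), measuring 149 x 38 mm as it should. I'll go down to grasp 20 mm behind the middle.

```bash
python3 -m handwheel '{"delta_pos":[[-0.001,0.003,-0.045],[-0.001,0.003,-0.045],[-0.001,0.003,-0.045],[0,0,-0.03],[0,0,0]],"rotation":[[0,0,0],[0,0,0],[0,0,0],[0,0,0],[0,0,0]],"gripper":[0.094,0.094,0.094,0.094,0.094]}'
```

```text
time: 1.95
ee_pos: [0.4444, 0.3871, 0.0315]
tool_rot: [-0.001, -0.036, 0.999, 0.0]
ft_force: [-0.2, -0.1, 1.1]
gripper_width: 0.0942
```

```bash
python3 -m handwheel '{"delta_pos":[[0.006,-0.007,-0.004],[0,0,-0.001],[0,0,0]],"rotation":[[0,0,0],[0,0,0],[0,0,0]],"gripper":[0.094,0.094,0.094]}'
```

```text
time: 2.33
ee_pos: [0.4515, 0.3817, 0.0295]
tool_rot: [0.0, -0.036, 0.999, 0.002]
ft_force: [0.4, -0.6, 0.2]
gripper_width: 0.0938
```

```bash
python3 -m handwheel '{"delta_pos":[[0,-0.001,-0.006],[0,0,0]],"rotation":[[0,0,0],[0,0,0]],"gripper":[0.094,0.094]}'
```

```text
time: 2.58
ee_pos: [0.4519, 0.381, 0.0241]
tool_rot: [0.001, -0.036, 0.999, 0.002]
ft_force: [1.0, -0.6, 0.0]
gripper_width: 0.0942
```

```bash
python3 -m handwheel '{"delta_pos":[[0,0,0],[0,0,0],[0,0,0],[0,0,0],[0,0,0],[0,0,0]],"rotation":[[0,0,0],[0,0,0],[0,0,0],[0,0,0],[0,0,0],[0,0,0]],"gripper":[0.03,0.03,0.03,0.03,0.03,0.03]}'
```

```text
time: 3.32
ee_pos: [0.4518, 0.3812, 0.0243]
tool_rot: [0.001, -0.036, 0.999, 0.003]
ft_force: [1.2, 0.7, 0.2]
gripper_width: 0.0398
```

```bash
python3 -m handwheel '{"delta_pos":[[0,0,0.02],[0,0,0.02],[0.0105,-0.0183,0],[0.0105,-0.0183,0],[0.0105,-0.0183,0],[0.0105,-0.0183,0],[0.0105,-0.0183,0],[0.0105,-0.0183,0],[0.0105,-0.0183,0],[0.0105,-0.0183,0],[0.0105,-0.0183,0],[0,0,0]],"rotation":[[0,0,0],[0,0,0],[0,0,-9.2],[0,0,-9.2],[0,0,-9.2],[0,0,-9.2],[0,0,-9.2],[0,0,-9.2],[0,0,-9.2],[0,0,-9.2],[0,0,-9.2],[0,0,0]],"gripper":[0.03,0.03,0.03,0.03,0.03,0.03,0.03,0.03,0.03,0.03,0.03,0.03]}'
python3 - <<'E'
from h import *
np.set_printoptions(precision=4,suppress=True)
s=ctrl.read_state();im=ctrl.grab_frame('wrist');cv2.imwrite('pics/w2.png',im);im=ctrl.grab_frame('top');cv2.imwrite('pics/t2.png',cv2.resize(im[80:330,150:450],None,fx=2.4,fy=2.4,interpolation=cv2.INTER_CUBIC))
print(s['ee_pos'],np.degrees(np.arctan2(*(Rq(s['tool_rot'])[[1,0],1]))))
E
```

```text
time: 4.82
ee_pos: [0.5479, 0.2115, 0.0654]
tool_rot: [0.002, 0.651, 0.759, 0.002]
ft_force: [-0.6, 0.7, -0.5]
gripper_width: 0.0395
[0.5479 0.2115 0.0654] 8.713343427782538
```

View pics/w2.png

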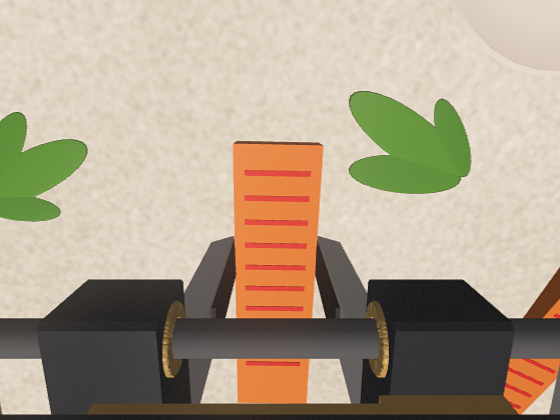

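View pics/t2.png

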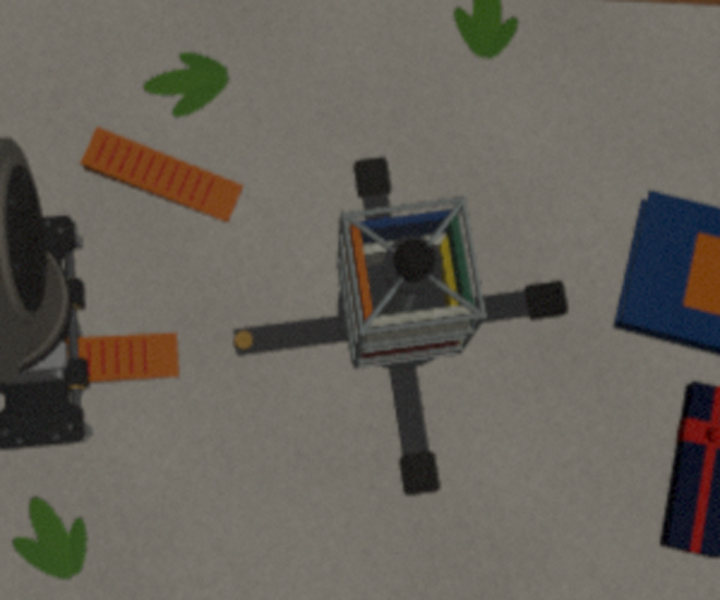

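```bash
python3 -m handwheel '{"delta_pos":[[0.003,-0.008,-0.015],[0.002,-0.008,-0.013],[0,0,-0.005],[0,0,0]],"rotation":[[0,0,1.3],[0,0,1.2],[0,0,0],[0,0,0]],"gripper":[0.03,0.03,0.03,0.03]}'
```

```text
time: 5.42
ee_pos: [0.5506, 0.2015, 0.0316]
tool_rot: [0.001, 0.627, 0.779, 0.003]
ft_force: [-0.2, 0.0, 0.1]
gripper_width: 0.0398
```

```bash
python3 -m handwheel '{"delta_pos":[[0.001,0,-0.004],[0,0,-0.003],[0,0,0]],"rotation":[[0,0,-1],[0,0,0],[0,0,0]],"gripper":[0.03,0.03,0.03]}'
```

```text
time: 5.8
ee_pos: [0.5517, 0.2029, 0.0249]
tool_rot: [0.001, 0.634, 0.774, 0.004]
ft_force: [-0.2, -0.7, -0.7]
gripper_width: 0.0397
```

```bash
python3 -m handwheel '{"delta_pos":[[0,0,0],[0,0,0],[0,0,0],[0,0,0],[0,0,0.02],[0,0,0.03],[0,0,0.02],[-0.008,0.039,0],[-0.008,0.039,0],[0,0,0]],"rotation":[[0,0,0],[0,0,0],[0,0,0],[0,0,0],[0,0,0],[0,0,0],[0,0,0],[0,0,0],[0,0,0],[0,0,0]],"gripper":[0.094,0.094,0.094,0.094,0.094,0.094,0.094,0.0,0.0,0.0]}'
python3 - <<'E'
from h import *
np.set_printoptions(precision=4,suppress=True)
s=ctrl.read_state();im=ctrl.grab_frame('wrist');cv2.imwrite('pics/w3.png',im);im=ctrl.grab_frame('top')
t=cam('top')
cv2.imwrite('pics/t3.png',cv2.resize(im[80:330,150:450],None,fx=2.4,fy=2.4,interpolation=cv2.INTER_CUBIC))
print(s['ee_pos'])
im=ctrl.grab_frame('scene');cv2.imwrite('pics/s3.png',cv2.resize(im[120:310,170:460],None,fx=2.7,fy=2.7,interpolation=cv2.INTER_CUBIC))
E
```

```text
time: 7.05
ee_pos: [0.537, 0.2824, 0.1053]
tool_rot: [0.001, 0.635, 0.773, 0.006]
ft_force: [-0.0, -1.2, -0.9]
gripper_width: 0.0674
[0.537  0.2824 0.1053]
```

View pics/t3.png

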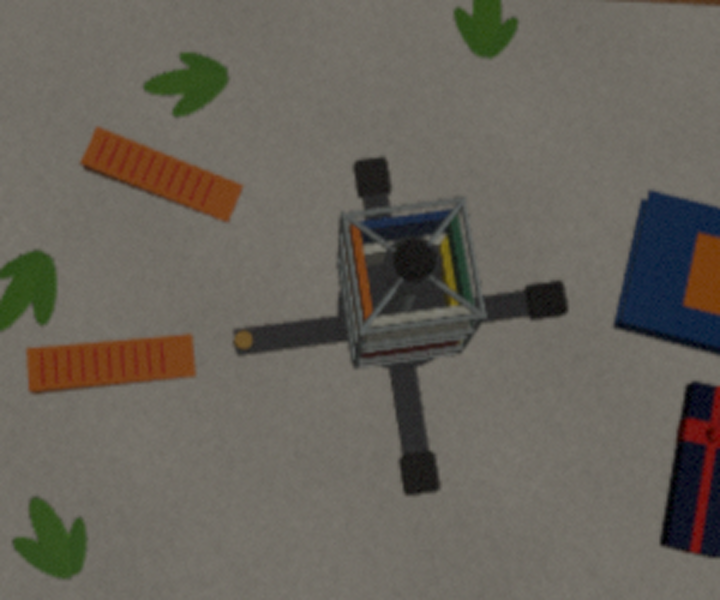

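View pics/w3.png

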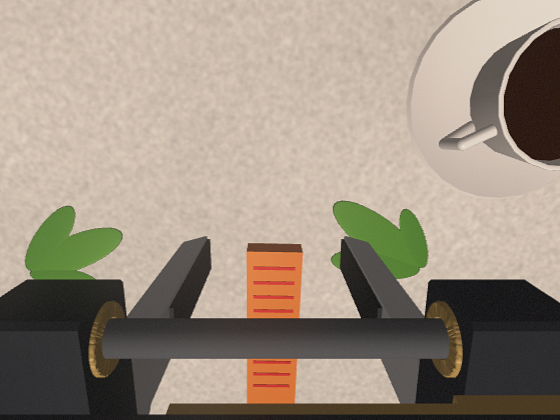

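View pics/s3.png

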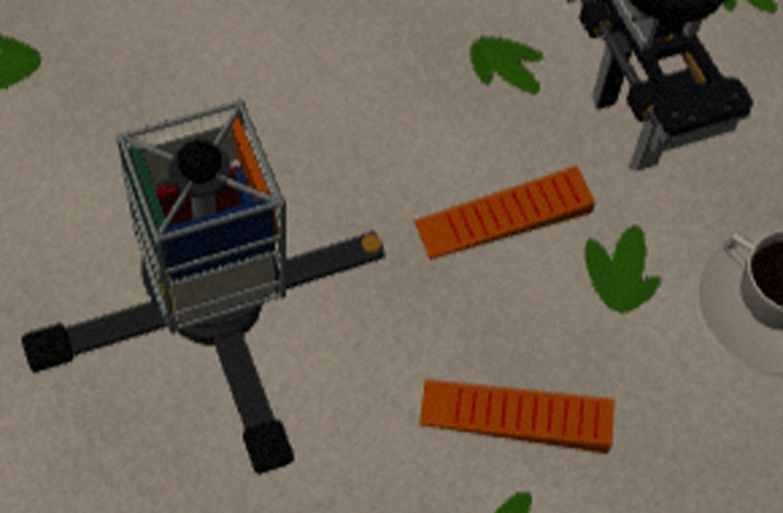

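```bash
cat >> h.py <<'E'
def wedge_top():
    t=cam('top');im=ctrl.grab_frame('top');hsv=cv2.cvtColor(im,cv2.COLOR_BGR2HSV)
    m=cv2.inRange(hsv,(0,150,60),(16,255,255));m=cv2.morphologyEx(m,cv2.MORPH_CLOSE,np.ones((3,3)))
    m[:190]=0;m[280:]=0;m[:,290:]=0;m[:,:140]=0
    k=max(cv2.findContours(m,cv2.RETR_EXTERNAL,cv2.CHAIN_APPROX_NONE)[0],key=cv2.contourArea)
    b=cv2.boxPoints(cv2.minAreaRect(k));b=b[np.argsort(b[:,0])]
    w=ray(t,b[:2].mean(0),.014);n=ray(t,b[2:].mean(0),.002)
    u=np.array([-.194,.981]);p=np.array([.5785,.0643]);v=np.array([u[1],-u[0]])
    print('thick',w[:2],'thin',n[:2],'len',np.linalg.norm((w-n)[:2]),'ang',np.degrees(np.arctan2(*(w-n)[1::-1])),
      'thin end s,lat',(n[:2]-p)@u,(n[:2]-p)@v,'thick s,lat',(w[:2]-p)@u,(w[:2]-p)@v)
    return im
E
python3 - <<'E'
from h import *
np.set_printoptions(precision=4,suppress=True)
wedge_top()
s=ctrl.read_state();im=cv2.imread('pics/w3.png');c=cam('wrist',s)
for p in((247,252),(302,252)):print(ray(c,p,.018))
for p in((247,244),(302,244)):print(ray(c,p,.018))
E
```

```text
thick [0.5407 0.2595] thin [0.5653 0.1122] len 0.1493508084109049 ang 99.47611612247124 thin end s,lat 0.04953986396168137 -0.003680025464375637 thick s,lat 0.19882392104338195 0.0007772559073197169
[0.526  0.2518 0.018 ]
[0.5642 0.2589 0.018 ]
[0.525  0.2576 0.018 ]
[0.563  0.2648 0.018 ]
```

The wedge is flat and in line with the arm, within about 4 mm and 2°. Its thin end is 50 mm outside the stub. I'll close the fingers and lower them behind the thick end to push.

```bash
python3 -m handwheel '{"delta_pos":[[0,0,0],[0,0,0],[0,0,0],[0,0,0],[0,0,-0.03],[0,0,-0.03],[0,0,-0.012],[0,0,0],[0,0,0]],"rotation":[[0,0,0],[0,0,0],[0,0,0],[0,0,0],[0,0,0],[0,0,0],[0,0,0],[0,0,0],[0,0,0]],"gripper":[0,0,0,0,0,0,0,0,0]}'
```

```text
time: 8.38
ee_pos: [0.5398, 0.2759, 0.0326]
tool_rot: [0.002, 0.638, 0.77, 0.006]
ft_force: [-0.6, 0.0, -0.1]
gripper_width: 0.0005
```

```bash
python3 -m handwheel '{"delta_pos":[[0,0,-0.005],[0.001,-0.007,0],[0.002,-0.009,0],[0.002,-0.009,0],[0.002,-0.009,0],[0,0,0]],"rotation":[[0,0,0],[0,0,0],[0,0,0],[0,0,0],[0,0,0],[0,0,0]],"gripper":[0,0,0,0,0,0]}'; python3 -c "
from h import *
wedge_top()"
```

```text
time: 9.12
ee_pos: [0.5484, 0.2392, 0.0294]
tool_rot: [0.003, 0.639, 0.769, 0.008]
ft_force: [-0.3, 0.5, -0.6]
gripper_width: 0.0006
thick [0.5473665  0.22903569] thin [0.57562655 0.08251236] len 0.14922371127500525 ang 100.9166277894462 thin end s,lat 0.01842377318497433 0.0007143453202854773 thick s,lat 0.16764560741481854 0.0014167644394775941
```

```bash
python3 -m handwheel '{"delta_pos":[[0.001,-0.009,0],[0.001,-0.009,0],[0.001,-0.008,0],[0,0,0]],"rotation":[[0,0,0.5],[0,0,0],[0,0,0],[0,0,0]],"gripper":[0,0,0,0]}'; python3 -c "
from h import *
wedge_top()
print(ctrl.read_state()['ft_force'])"
```

```text
time: 9.68
ee_pos: [0.5513, 0.2122, 0.0293]
tool_rot: [0.003, 0.635, 0.773, 0.008]
ft_force: [0.4, 0.3, -0.4]
gripper_width: 0.0005
thick [0.55024616 0.20261129] thin [0.5810737  0.05645763] len 0.14936944189063936 ang 101.91056037221783 thin end s,lat -0.008192667562990516 0.001003381727947433 thick s,lat 0.14116461769277852 -0.0008846272914727581
[-0.64699894  0.09239283  1.28981657]
```

```bash
python3 -m handwheel '{"delta_pos":[[0.0005,-0.004,0],[0.0005,-0.004,0],[0.0005,-0.004,0],[0,0,0]],"rotation":[[0,0,0],[0,0,0],[0,0,0],[0,0,0]],"gripper":[0,0,0,0]}'; python3 -m handwheel '{"delta_pos":[[0.0005,-0.002,0],[0.0005,-0.002,0],[0,0,0]],"rotation":[[0,0,0],[0,0,0],[0,0,0]],"gripper":[0,0,0]}'
```

```text
time: 10.22
ee_pos: [0.5528, 0.2005, 0.0293]
tool_rot: [0.002, 0.634, 0.773, 0.008]
ft_force: [0.5, 1.2, -0.2]
gripper_width: 0.0005
time: 10.6
ee_pos: [0.5538, 0.1963, 0.0292]
tool_rot: [0.002, 0.634, 0.773, 0.008]
ft_force: [-0.5, 0.1, 1.3]
gripper_width: 0.0005
```

```bash
cat > f.py <<'E'
from h import *
s=ctrl.read_state();u=np.array([-.194,.981]);q=s['ee_pos'][:2]-[.5785,.0643]
print('tcp s %.4f lat %.4f z %.4f push %.2f F'%(q@u,q@[u[1],-u[0]],s['ee_pos'][2],s['ft_force'][:2]@u),np.round(s['ft_force'],1))
E
python3 f.py
```

```text
tcp s 0.1343 lat 0.0014 z 0.0292 push 0.21 F [-0.5  0.1  1.3]
```

```bash
python3 -m handwheel '{"delta_pos":[[0.0003,-0.0015,0],[0.0003,-0.0015,0],[0,0,0]],"rotation":[[0,0,0],[0,0,0],[0,0,0]],"gripper":[0,0,0]}'; python3 f.py;
```

```text
time: 10.98
ee_pos: [0.5544, 0.1933, 0.0292]
tool_rot: [0.002, 0.634, 0.773, 0.008]
ft_force: [0.2, -0.1, 0.0]
gripper_width: 0.0003
tcp s 0.1312 lat 0.0014 z 0.0292 push -0.12 F [ 0.2 -0.1  0. ]
```

```bash
python3 -m handwheel '{"delta_pos":[[0.0003,-0.0017,0],[0.0003,-0.0017,0],[0,0,0]],"rotation":[[0,0,0],[0,0,0],[0,0,0]],"gripper":[0,0,0]}'; python3 f.py;
```

```text
time: 11.35
ee_pos: [0.5551, 0.1896, 0.0292]
tool_rot: [0.002, 0.634, 0.773, 0.008]
ft_force: [0.3, -0.6, 0.4]
gripper_width: 0.0004
tcp s 0.1275 lat 0.0013 z 0.0292 push -0.64 F [ 0.3 -0.6  0.4]
```

```bash
python3 -c "
from h import *
im=wedge_top();cv2.imwrite('pics/t4.png',cv2.resize(im[80:330,150:450],None,fx=2.4,fy=2.4))
im=ctrl.grab_frame('scene');cv2.imwrite('pics/s4.png',cv2.resize(im[120:310,170:460],None,fx=2.7,fy=2.7,interpolation=cv2.INTER_CUBIC))"; python3 f.py
```

```text
thick [0.55458723 0.17717829] thin [0.58429243 0.03426148] len 0.14597127685571526 ang 101.74172267464915 thin end s,lat -0.030591514476393487 -0.00014510300705507587 thick s,lat 0.1153726855484616 -0.0015600429884547948
tcp s 0.1276 lat 0.0014 z 0.0293 push 0.32 F [ 0.   0.3 -0.1]
```

View pics/s4.png

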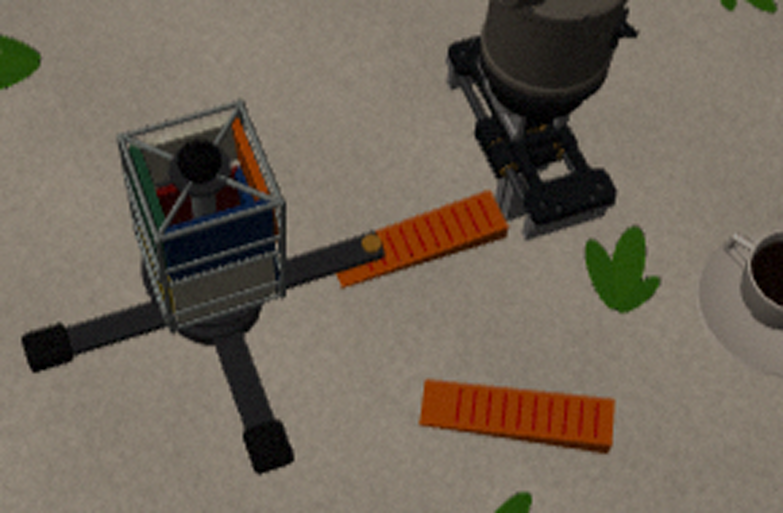

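The wedge is now under the arm and in line, with its thin end about 32 mm past the stub and no push felt yet. I'll keep feeling forward in small steps.

```bash
python3 -m handwheel '{"delta_pos":[[0.0003,-0.0018,0],[0.0003,-0.0018,0],[0,0,0]],"rotation":[[0,0,0],[0,0,0],[0,0,0]],"gripper":[0,0,0]}'; python3 f.py;
```

```text
time: 11.82
ee_pos: [0.5557, 0.186, 0.0292]
tool_rot: [0.002, 0.634, 0.773, 0.008]
ft_force: [-1.3, 0.3, -0.1]
gripper_width: 0.0005
tcp s 0.1238 lat 0.0012 z 0.0292 push 0.59 F [-1.3  0.3 -0.1]
```

```bash
python3 -m handwheel '{"delta_pos":[[0.0003,-0.0017,0],[0.0003,-0.0017,0],[0,0,0]],"rotation":[[0,0,0],[0,0,0],[0,0,0]],"gripper":[0,0,0]}'; python3 f.py;
```

```text
time: 12.2
ee_pos: [0.5564, 0.1823, 0.0292]
tool_rot: [0.002, 0.634, 0.773, 0.008]
ft_force: [0.6, 0.4, -0.2]
gripper_width: 0.0005
tcp s 0.1200 lat 0.0012 z 0.0292 push 0.26 F [ 0.6  0.4 -0.2]
```

```bash
python3 -m handwheel '{"delta_pos":[[0.0003,-0.0018,0],[0.0003,-0.0018,0],[0,0,0]],"rotation":[[0,0,0],[0,0,0],[0,0,0]],"gripper":[0,0,0]}'; python3 f.py;
```

```text
time: 12.58
ee_pos: [0.557, 0.1784, 0.0292]
tool_rot: [0.002, 0.634, 0.773, 0.008]
ft_force: [0.4, -0.2, -0.3]
gripper_width: 0.0008
tcp s 0.1161 lat 0.0010 z 0.0292 push -0.30 F [ 0.4 -0.2 -0.3]
```

```bash
python3 -m handwheel '{"delta_pos":[[0.0003,-0.0012,0],[0.0003,-0.0012,0],[0,0,0]],"rotation":[[0,0,0],[0,0,0],[0,0,0]],"gripper":[0,0,0]}'; python3 f.py;
```

```text
time: 12.95
ee_pos: [0.5576, 0.1759, 0.0292]
tool_rot: [0.002, 0.634, 0.773, 0.008]
ft_force: [-0.2, -0.1, 0.6]
gripper_width: 0.0001
tcp s 0.1136 lat 0.0012 z 0.0292 push -0.04 F [-0.2 -0.1  0.6]
```

```bash
python3 -m handwheel '{"delta_pos":[[0.0003,-0.0018,0],[0.0003,-0.0018,0],[0,0,0]],"rotation":[[0,0,0],[0,0,0],[0,0,0]],"gripper":[0,0,0]}'; python3 f.py;
```

```text
time: 13.32
ee_pos: [0.5582, 0.1721, 0.0292]
tool_rot: [0.002, 0.634, 0.773, 0.008]
ft_force: [-0.5, 0.2, 0.4]
gripper_width: 0.0004
tcp s 0.1097 lat 0.0010 z 0.0292 push 0.28 F [-0.5  0.2  0.4]
```

```bash
python3 -m handwheel '{"delta_pos":[[0.0003,-0.0012,0],[0.0003,-0.0012,0],[0,0,0]],"rotation":[[0,0,0],[0,0,0],[0,0,0]],"gripper":[0,0,0]}'; python3 f.py;
```

```text
time: 13.7
ee_pos: [0.5588, 0.1701, 0.0292]
tool_rot: [0.002, 0.634, 0.773, 0.008]
ft_force: [-0.1, -0.0, 0.6]
gripper_width: 0.0006
tcp s 0.1076 lat 0.0012 z 0.0292 push -0.02 F [-0.1 -0.   0.6]
```

```bash
python3 -m handwheel '{"delta_pos":[[0.0003,-0.0016,0],[0.0003,-0.0016,0],[0,0,0]],"rotation":[[0,0,0],[0,0,0],[0,0,0]],"gripper":[0,0,0]}'; python3 f.py;
```

```text
time: 14.08
ee_pos: [0.5592, 0.1677, 0.0292]
tool_rot: [0.002, 0.633, 0.774, 0.008]
ft_force: [-0.5, 1.1, -0.7]
gripper_width: 0.0003
tcp s 0.1052 lat 0.0012 z 0.0292 push 1.18 F [-0.5  1.1 -0.7]
```

```bash
python3 -m handwheel '{"delta_pos":[[0.0003,-0.0012,0],[0.0003,-0.0012,0],[0,0,0]],"rotation":[[0,0,0],[0,0,0],[0,0,0]],"gripper":[0,0,0]}'; python3 f.py;
```

```text
time: 14.45
ee_pos: [0.5596, 0.1667, 0.0293]
tool_rot: [0.001, 0.633, 0.774, 0.009]
ft_force: [-1.1, 1.3, -0.5]
gripper_width: 0.0005
tcp s 0.1041 lat 0.0013 z 0.0293 push 1.44 F [-1.1  1.3 -0.5]
```

Resistance begins here: the push is about 1.4 N and the steps are coming up short. I'll go in finer steps.

```bash
cat > g.py <<'E'
from h import *
u=np.array([-.194,.981]);F=[];P=[]
for i in range(4):
    ctrl.grab_frame('top');s=ctrl.read_state();F.append(s['ft_force'][:2]@u);P.append((s['ee_pos'][:2]-[.5785,.0643])@u)
print('avg push %.2f'%np.mean(F),np.round(F,1),'s',np.round(P,4),'t',s['time'])
E
python3 g.py; python3 -m handwheel '{"delta_pos":[[0.0002,-0.0012,0],[0.0002,-0.0012,0]],"rotation":[[0,0,0],[0,0,0]],"gripper":[0,0]}'; python3 g.py
```

```text
avg push 3.53 [4.3 2.8 3.2 3.8] s [0.1041 0.1041 0.1041 0.104 ] t 14.65
time: 14.9
ee_pos: [0.5597, 0.1658, 0.0293]
tool_rot: [0.0, 0.633, 0.774, 0.009]
ft_force: [-2.3, 8.6, 0.1]
gripper_width: 0.0002
avg push 7.13 [7.7 6.9 7.2 6.7] s [0.1031 0.1031 0.1031 0.1031] t 15.1
```

An average push of 7.1 N is snug, so I'll back straight off, raise the arm and look.

```bash
python3 -m handwheel '{"delta_pos":[[-0.0006,0.003,0],[-0.002,0.01,0],[-0.004,0.02,0],[-0.004,0.02,0.02],[0,0.03,0.04],[0,0.03,0.04],[0,0.03,0.03],[0,0,0]],"rotation":[[0,0,0],[0,0,0],[0,0,0],[0,0,0],[0,0,0],[0,0,0],[0,0,0],[0,0,0]],"gripper":[0,0,0,0,0,0,0,0]}'
python3 -c "
from h import *
print(ctrl.read_state()['ft_force'])
im=wedge_top();cv2.imwrite('pics/t5.png',im)
cv2.imwrite('pics/t5z.png',cv2.resize(im[80:330,150:450],None,fx=2.4,fy=2.4))
im=ctrl.grab_frame('scene');cv2.imwrite('pics/s5.png',im);cv2.imwrite('pics/s5z.png',cv2.resize(im[120:310,170:460],None,fx=2.7,fy=2.7,interpolation=cv2.INTER_CUBIC))
a=cv2.imread('pics/t0.png') if 0 else cv2.imread('pics/top0.png');b=cv2.imread('pics/t5.png')
f=lambda x:cv2.cvtColor(x,cv2.COLOR_BGR2GRAY)[130:300,290:520].astype(np.float32)
print('top shift',cv2.phaseCorrelate(f(a),f(b)))
g=lambda x:cv2.cvtColor(x,cv2.COLOR_BGR2GRAY)[150:245,205:280].astype(np.float32)
print('scene rack shift',cv2.phaseCorrelate(g(cv2.imread('pics/scene0.png')),g(im)))
"
```

```text
time: 16.1
ee_pos: [0.545, 0.3191, 0.1628]
tool_rot: [0.001, 0.632, 0.775, 0.008]
ft_force: [1.0, -0.3, -0.8]
gripper_width: 0.0005
[ 0.9805541 -0.2857202 -0.7778841]
thick [0.5587783  0.15587888] thin [0.58897427 0.01039223] len 0.1485872196137295 ang 101.72535163942122 thin end s,lat -0.05491553370864136 -0.00018284657679317265 thick s,lat 0.0936648877195203 -0.0015806900169035784
top shift ((0.05944076918190433, -0.03712188610622036), 0.9959503548233597)
scene rack shift ((0.39287961041469543, -0.02572847625798147), 0.9880848847495185)
```

View pics/t5z.png

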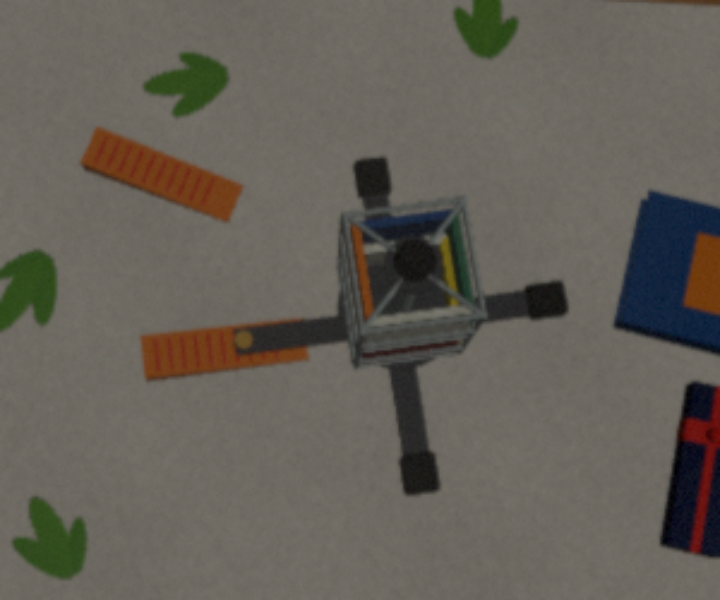

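View pics/s5z.png

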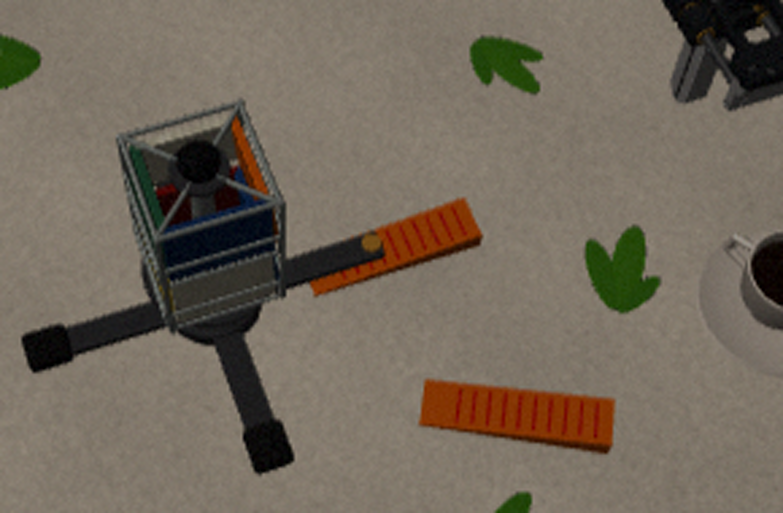

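```bash
python3 -c "
from h import *
A=cv2.imread('pics/scene0.png');B=cv2.imread('pics/s5.png');C=cv2.imread('pics/s3.png')
f=lambda x,r:cv2.cvtColor(x,cv2.COLOR_BGR2GRAY)[r[0]:r[1],r[2]:r[3]].astype(np.float32)
for n,r in(('racktop',(152,205,208,268)),('racktop2',(160,195,215,265)),('rackall',(152,240,208,272)),('footfront',(265,300,250,290)),('footleft',(232,262,170,205)),('book',(230,310,50,165)),('stub',(200,220,296,318))):
    print(n,cv2.phaseCorrelate(f(A,r),f(B,r),cv2.createHanningWindow((r[3]-r[2],r[1]-r[0]),cv2.CV_32F)))
A=cv2.imread('pics/top0.png');B=cv2.imread('pics/t5.png')
for n,r in(('racktop',(160,235,288,352)),('knob',(175,200,308,336)),('foot+',(143,170,290,320)),('foot-x',(192,218,362,392)),('foot-',(262,292,308,340)),('penbox',(235,315,420,470)),('cup',(140,205,75,145))):
    print(n,cv2.phaseCorrelate(f(A,r),f(B,r),cv2.createHanningWindow((r[3]-r[2],r[1]-r[0]),cv2.CV_32F)))
"
```

```text
racktop ((-0.1576054854408504, 0.12532463391863757), 0.9646925103517227)
racktop2 ((-0.10721989969566437, 0.19830295075573545), 0.9178861739900377)
rackall ((-0.13130534895584134, 0.06402703519660946), 0.9888359599643284)
footfront ((0.017892554467525912, -0.17990511279128185), 1.0199991246064504)
footleft ((0.11177243241326096, 0.07463716915656171), 0.9684649327286967)
book ((-0.07228260872712156, 0.00565015928636825), 0.9882998911539713)
stub ((-0.4157253113790613, 0.048860382200965446), 0.9115230669577916)
racktop ((0.20449807551970167, 0.4277409061684807), 1.0269577125708262)
knob ((0.24043992545975001, 0.5896228414313907), 1.0760250597000123)
foot+ ((-0.13068844844942618, 0.30120851084657474), 0.8761796409701124)
foot-x ((-0.07637584688330534, 0.5400731210356788), 1.0434302477189052)
foot- ((0.10661853565656187, -0.02777647313831544), 0.9949331988890966)
penbox ((-0.07144079497387423, -0.04258133004689313), 1.0379039268493653)
cup ((0.002588352034884167, 0.012508163132011418), 0.6123164185771236)
```

```bash
python3 -c "
from bench import ctrl
print(ctrl.sign_off())"
```

```text
the job is handed in; nothing more can be done
None
```

I slid the wedge nearest the base under the bare arm, thin end first and lying flat, until it was snug. Then I backed the arm off and handed the job in at about 16 s. No verdict was reported.

**How it went:** I carried the wedge over, set it down in line with the arm and pushed it from behind with the closed fingers. Resistance began at about 3.5 N. I stopped at an average of 7.1 N, inside the 5 to 8 N snug range; the highest single reading was about 8.9 N.

**Last checks (top and scene pictures):**

| Check | Result |
|---|---|
| Thin end past the stub | about 55 mm |
| Distance off the arm's middle line | within 2 mm |
| Out of line with the arm | about 0.5° |
| Spinner moved | about 1 mm at most (0.6 pixel or less) |
| Book, pen box and cup moved | none seen |

**What the checks don't settle:**
- The cup match was weak (0.61).
- One stub patch and one early rack patch in the scene picture shifted by about 0.4 pixel. The wedge now lies behind the stub patch. The rack patch came down to 0.15 pixel when cropped tighter.
- The pictures are too coarse to confirm the 0.0035 rad level limit. Together with the snug fit, that rests on the push force.

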